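# Probe a blind hole with a ring-marked depth gauge

### The arm

A 6-joint arm with a two-finger parallel gripper is mounted at the origin on the work surface. World frame = base frame: x ahead of the robot, y to its left, z up, the work surface at z = 0. Lengths are in m, angles in degrees, forces in N, time in s.
With the tool pointing down it reaches from about 0.4 to 0.825 m from the base axis. Payload 7 kg.
Tool frame: the origin (TCP) lies between the finger pads; the fingertips stand 19 mm ahead of it and the grasp point (between the pads) is the TCP (r.finger_overhang is the distance from the TCP to the fingertips, in m); z points along the fingers, y is the direction in which the jaws open and shut (so a half turn about z gives the same grasp; the last joint's range is limited). The gripper opens to 88 mm and grips with 3 to 60 N. Pads are 19 mm wide; open, the fingers measure 130 mm over their backs; the gripper's body (78 mm by 193 mm) begins 47 mm behind the grasp point.
Start: joints at [92.939, 20.546, 0.682, 0, -70.136, -16.507], TCP at [0.158, 0.656, 0.216] pointing down, gripper open.
Joint ranges: [-176.03, 176.03], [-82.01, 121.73], [-58.28, 71.71], [-173.87, 95.51], [-174.79, -0.11], [-173.66, 173.66]. Speed limits (degrees/s): [136.94, 136.94, 172.46, 180, 180, 180].

### API

Orientations are given as [roll, pitch, yaw] about the fixed x, y, z axes, in that order (R = Rz(yaw) Ry(pitch) Rx(roll)).
In Python, from plant import r, optics gives the robot as it stands. The module is installed in compiled form; this text tells all that it offers.
- The arm moves only by the tool step_arm, never from a script. Its argument "increments" is a list of rows, each an object of numbers: "tx", "ty", "tz": the shift along the world's x, y, z in mm; "ax", "ay", "az": the turn, a rotation vector about the world's x, y, z in degrees; "claw": the gripper command: -1 is shut, 1 is fully open, values between are in proportion. In form: [{"tx": .., "ty": .., "tz": .., "ax": .., "ay": .., "az": .., "claw": ..}, ...]. A call has 1 to 12 rows; each row shifts and turns the commanded pose from where the row before left it; what a row does not reach is not made up. A row lasts 1/10 s, in which the tool goes at most 50 mm and 8.59 degrees, less where a joint would pass 70% of its speed; a pose out of reach is approached as far as the arm can. A call with a gripper value outside its range is refused whole. The fingers move at their own pace and stop on an object; "newtons" is the grip in N (left out, the last holds). Time passes only in rows, so rows that do not move let the fingers close. It gives the time, the measured TCP pose, the force and the opening at its end, in the units of the state.
- r.get_state(): the state, without advancing time (a new reading comes with each control period).
- optics.capture(name): name is "side" or "top" or "wrist"; returns a dict with "image" (400x640x3 uint8, blue, green, red), "depth" (400x640 float32, m along the optical axis (not along the pixel's ray), 0 where there is no reading), "fx", "fy", "cx", "cy" (pixels), "R" (3x3) and "t" (3): a world point X has camera coordinates R X + t. Camera axes: x right, y down, z forward; pixel columns grow to the right and rows downward; lengths in m; the calibration is good to about 2 mm. The wrist camera is an equidistant fisheye: a pixel r from the principal point sees the ray r / f radians off the axis. A picture is of the moment at which its call begins.
- r.close_job(): hands the job in, once; it reports no verdict.
The state is a dict: "time_s": time; "joints": joint angles; "qd": joint speeds; "joint_torque": joint torques, N m; "tcp_pos": TCP position; "eef_rot": TCP orientation; "contact_force": force on the tool from outside, world axes, zero at the start; "moment": the same for the moment, N m; "gripper_width": finger opening in m.
Only numpy, scipy, OpenCV 4.12 (cv2) and the standard library are available. Lean on these libraries where they do the work, as an engineer would, in place of code of your own. Each camera call takes 0.05 s, during which the arm holds its last target. There are 200 camera calls.

### The job

Take the steel depth gauge off its fork stand and lower its rod into the hole of the aluminium workpiece that stands next to the post at the end of the carrier, until the rod tip rests firmly on the bottom of the hole and the black friction ring, pushed up the rod by the workpiece's top face, marks the depth. Feel for the bottom and never press on a workpiece with more than 20 N. Then draw the gauge straight out and hang it back in the fork, upright by its flange, let go, with the ring still at the depth of that hole and the other things on the bench left where they are.

Things in the scene. Friction and masses are not known exactly. Their poses are not given: they have to be found in the camera images.
- gauge: steel depth gauge, 0.15 to 0.22 kg, hanging upright in the fork. Origin on its axis at the flange's underside, z up. Rod of 10 mm diameter from the origin down to z = -95 mm, the last 5 mm tapering to 6 mm diameter; flange of 30 mm diameter, z = 0 to 5 mm; round grip of 20 mm diameter, z = 5 to 50 mm, to be held from above with the fingertips above the flange
- gauge_tip (a point): the rod's flat lower end, 95 mm below the gauge's origin
- ring (a joint): the black ring on the rod (26 mm diameter, 12 mm high): height in m of the ring's underside above the rod tip, which is the depth it marks. It starts at 0.010 to 0.022, can go to 0.072, and slides stiffly: about 4 N of dry friction either way, and it stays where it is left. It must not be pushed anew after the probing
- stand: fixed grey fork stand; origin on the table under the seat, z up. Two level tines (z = 105 to 115 mm) leave a slot 16 mm wide along the stand's x, open to -x, from x = -46 to the closed end at 28 mm; column at x = 28 to 48 mm, base plate 10 mm high. The gauge hangs with its flange on both tines; its ring does not fit through the slot, so slide it out and in level through the open end
- seat (a point): point on the tines' upper side, midway between them, where the gauge's origin rests (115 mm over the table); same axes as the stand
- carrier: fixed flat grey work carrier 90 x 270 x 12 mm with three nests in a row along its y, 80 mm apart; origin at its centre on the table, z up. A round post of 16 mm diameter, reaching 97 mm over the table, stands at its +y end, at y = +124 mm
- probe_place (a point): centre of the nest next to the post, at the carrier's upper side (12 mm over the table); the workpiece standing there is the one to probe
- block_a: round aluminium workpiece, 50 mm diameter, 60 mm tall, fixed upright in a carrier nest; origin at the centre of its underside, z up, top face at z = +60 mm with a flat-bottomed blind hole of 13 mm diameter on the axis, somewhere from 30 to 52 mm deep: the three blocks look the same but their depths differ and are not known beforehand
- block_b: same as block_a, with another depth
- block_c: same as block_a, with another depth
- meter: bystander: red handheld multimeter 85 x 165 x 34 mm lying flat
- hexkey: bystander: steel hex key, 90 mm, lying flat
- plug1: bystander: yellow plug with brass pin, 60 mm long, lying
- plug2: bystander: yellow plug like plug1
- driver: bystander: screwdriver lying flat
- mouse: bystander: black computer mouse 105 x 60 x 28 mm
- tape: bystander: roll of black tape, 90 mm across, 19 mm high, lying flat
Mind the look-alikes: they are no part of the job. Leave any yellow look-alike of the stand alone.

How it is judged (in metres and radians):
On the way, in this order (a step that is already met when the one before it is completed fails the run):
1. the gauge is taken out of the fork (distance between gauge and seat above 0.05 m), for 0.1 s.
2. the rod tip is on the bottom of the hole of the workpiece next to the post (within 1.5 mm), the ring pushed up to that hole's depth ((((horizontal distance between block_a and probe_place below 0.01 m and value of joint ring between 0.0318 and 0.0362 m) and horizontal distance between gauge_tip and block_a below 0.004 m and z of gauge_tip in the frame of block_a below 0.0275 m) or ((horizontal distance between block_b and probe_place below 0.01 m and value of joint ring between 0.0388 and 0.0432 m) and horizontal distance between gauge_tip and block_b below 0.004 m and z of gauge_tip in the frame of block_b below 0.0205 m) or ((horizontal distance between block_c and probe_place below 0.01 m and value of joint ring between 0.0458 and 0.0502 m) and horizontal distance between gauge_tip and block_c below 0.004 m and z of gauge_tip in the frame of block_c below 0.0135 m))), for 0.1 s.
At the end, for the whole second after the job is handed in: The gauge hangs at rest in the fork by its flange, upright (within 0.1 rad), within 12 mm of the seat and 4 mm of its height, and its ring marks the depth of the hole of the workpiece next to the post within 2.2 mm (horizontal distance between gauge and seat below 0.012 m and z of gauge in the frame of seat between -0.004 and 0.004 m and angle between gauge's own z axis and vertical below 0.1 rad and linear speed of gauge below 0.02 m/s and ((horizontal distance between block_a and probe_place below 0.01 m and value of joint ring between 0.0318 and 0.0362 m) or (horizontal distance between block_b and probe_place below 0.01 m and value of joint ring between 0.0388 and 0.0432 m) or (horizontal distance between block_c and probe_place below 0.01 m and value of joint ring between 0.0458 and 0.0502 m))); the robot touches nothing.
It fails at once if a workpiece is pressed with more than 20 N (contact force between gauge and block_a above 20 N or contact force between gauge and block_b above 20 N or contact force between gauge and block_c above 20 N).
It fails at once if a bystander is moved by more than 30 mm (distance of any of meter, hexkey, plug1, plug2, driver, mouse, tape from where it was at the start of the episode above 0.03 m).
It also fails if it takes over 72 s, if anything falls off the work surface, if the arm or the gripper's body presses on something with over 40 N, if the wrist force passes 120 N, or if a joint passes its speed limit or range.

## Working session

There is one attempt and no reset: what is moved stays moved. The work goes in short steps, Python scripts to look and compute and a tool call to move; the robot and the scene stay as the last step left them, time stands still between calls to the robot, and variables do not carry over. Pictures are saved under pics/ and viewed, about 8 in all and at most 12, crops included, and the job is handed in when it is done.

Besides the shell and the picture viewer there is one more tool, called after ">>>" by a JSON object that holds its "api" and its "payload". step_arm: Moves the arm, as the interface text tells. Its arguments: {"type":"object","properties":{"increments":{"type":"array","items":{"type":"object","properties":{"tx":{"type":"number"},"ty":{"type":"number"},"tz":{"type":"number"},"ax":{"type":"number"},"ay":{"type":"number"},"az":{"type":"number"},"claw":{"type":"number"}}}},"newtons":{"type":"number"}},"required":["increments"]}

```bash
mkdir -p pics; cat > h.py <<'E'
import numpy as np, cv2, pickle
from plant import r, optics
def cap(n,fn):
    c=optics.capture(n); pickle.dump(c,open(fn+'.pkl','wb')); cv2.imwrite('pics/'+fn+'.png',c['image']); return c
def load(fn): return pickle.load(open(fn+'.pkl','rb'))
def pts(c):  # world points per pixel (pinhole)
    v,u=np.mgrid[:400,:640]; d=c['depth']
    X=np.stack([(u-c['cx'])/c['fx']*d,(v-c['cy'])/c['fy']*d,d],-1)
    return (X-c['t'])@c['R']
def plane(c,u,v,z):
    ray=np.array([(u-c['cx'])/c['fx'],(v-c['cy'])/c['fy'],1])@c['R']; o=-c['R'].T@c['t']
    return o+ray*(z-o[2])/ray[2]
E
python3 - <<'E'
from h import *
a=cap('top','top0');b=cap('side','side0')
for c in(a,b): print(-c['R'].T@c['t'],c['fx'],c['R'][2])
cv2.imwrite('pics/both.png',np.vstack([a['image'],b['image']])[:, :])
cv2.imwrite('pics/both.png',cv2.resize(np.vstack([a['image'],b['image']]),(480,600)))
print(r.get_state())
E
```

```text
[ 0.29003203 -0.00442096  1.38676152] 425.5255505156878 [ 0.22452232 -0.01475948 -0.97435717]
[0.27084238 0.61088043 0.74546705] 392.29294600769697 [ 0.32336811 -0.67332328 -0.66488257]
{'time_s': 0.1, 'joints': array([ 9.29400550e+01,  2.05871585e+01,  6.41060733e-01, -1.60904811e-02,
       -7.01346981e+01, -1.65085475e+01]), 'qd': array([-0.04242866, -0.05469076,  0.10218987,  0.07697571, -0.00388894,
        0.04507657]), 'joint_torque': array([-2.18718931e-03, -5.84167564e+01,  2.93749917e+01,  7.01550141e+00,
        1.01355326e-02, -5.56692817e-05]), 'tcp_pos': array([0.15827172, 0.65574713, 0.21533898]), 'eef_rot': array([ 1.79918236e+02, -8.45725558e-03, -1.35739649e+01]), 'contact_force': array([0.19740414, 0.10995125, 0.58352265]), 'moment': array([-0.0303949 ,  0.00546263,  0.01950186]), 'gripper_width': 0.08740882145109313}
```

View pics/top0.png

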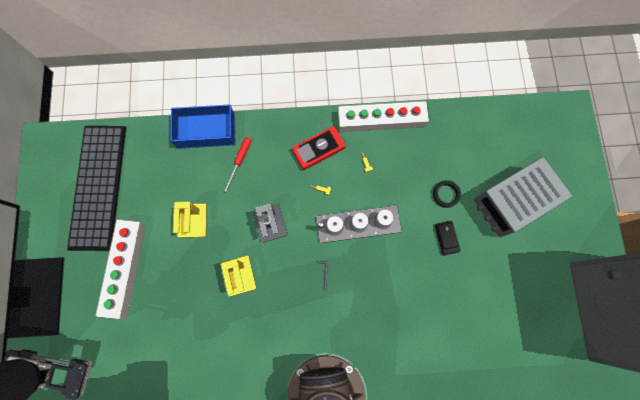

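View pics/side0.png

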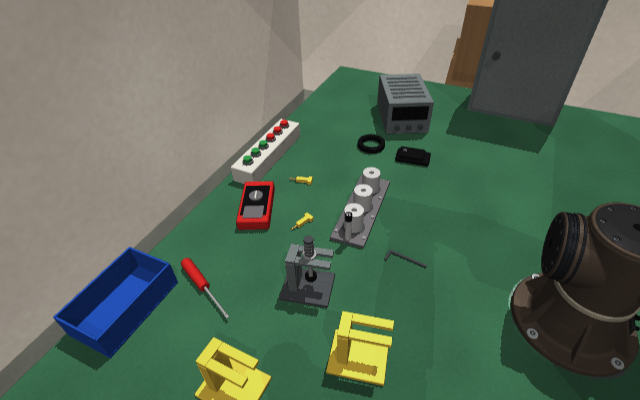

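The top view shows the grey stand at (268,222), the yellow look-alikes at (188,219) and (238,276), and the carrier at (358,223). Its post is at the left end (320,224), so the block to probe is the one at (335,224). In the side view the grey stand holds the gauge at (309,262), and the post is at (348,222).

```bash
python3 - <<'E'
from h import *
a=load('top0');b=load('side0')
A=cv2.resize(a['image'][190:260,240:410],None,fx=4.7,fy=4.7,interpolation=cv2.INTER_CUBIC)[:, :800]
B=cv2.resize(b['image'][170:310,270:400],None,fx=2,fy=2,interpolation=cv2.INTER_CUBIC)
cv2.imwrite('pics/crop.png',np.vstack([A,np.pad(B,((0,0),(0,A.shape[1]-B.shape[1]),(0,0)))])[:600])
for n,c in(('top',a),('side',b)):
    P=pts(c); ok=c['depth']>0
    def rep(lbl,m):
        m=m&ok
        k,l,s,ce=cv2.connectedComponentsWithStats(m.astype(np.uint8))
        for i in range(1,k):
            if s[i,4]<6: continue
            p=P[l==i]; print(n,lbl,s[i].tolist(),p.mean(0).round(4),'mm',((p.min(0)+p.max(0))/2).round(4),np.ptp(p,axis=0).round(3))
    roi=(P[...,0]>.3)&(P[...,0]<.6)&(P[...,1]>-.3)&(P[...,1]<.32)
    z=P[...,2]
    rep('blocktop',roi&(abs(z-.072)<.006)&(P[...,1]<.1))
    rep('post',roi&(abs(z-.097)<.006)&(P[...,1]<.1))
    rep('tines',roi&(abs(z-.112)<.007)&(P[...,1]>.08))
    rep('grip',roi&(z>.145)&(P[...,1]>.08))
    rep('carrier',roi&(abs(z-.012)<.005)&(P[...,1]<.1))
E
```

```text
top blocktop [377, 210, 16, 16, 179] [ 0.5225 -0.2204  0.0725] mm [ 0.5223 -0.2199  0.072 ] [0.048 0.049 0.011]
top blocktop [352, 213, 16, 16, 179] [ 0.5171 -0.1408  0.0726] mm [ 0.5172 -0.1403  0.072 ] [0.049 0.048 0.012]
top blocktop [327, 216, 16, 16, 176] [ 0.5115 -0.061   0.0724] mm [ 0.5126 -0.0611  0.0719] [0.048 0.048 0.011]
top post [319, 222, 5, 6, 23] [ 0.5089 -0.018   0.0982] mm [ 0.5089 -0.0182  0.0967] [0.015 0.013 0.01 ]
top tines [255, 204, 24, 33, 316] [0.5327 0.1467 0.1151] mm [0.5301 0.1463 0.1122] [0.098 0.067 0.013]
top tines [221, 260, 24, 35, 386] [0.369  0.2532 0.1145] mm [0.3662 0.2526 0.1122] [0.098 0.064 0.014]
top grip [261, 214, 8, 8, 46] [0.5291 0.1452 0.1632] mm [0.5296 0.1461 0.1595] [0.018 0.02  0.024]
top carrier [316, 205, 86, 38, 1312] [ 0.5136 -0.1423  0.0127] mm [ 0.5191 -0.1405  0.012 ] [0.109 0.276 0.01 ]
top carrier [285, 229, 3, 7, 12] [0.5062 0.0971 0.011 ] mm [0.5057 0.0964 0.0105] [0.02  0.006 0.006]
top carrier [318, 261, 10, 3, 18] [ 0.4019 -0.0169  0.0092] mm [ 0.4011 -0.0163  0.0109] [0.008 0.029 0.008]
top carrier [325, 265, 2, 8, 9]
[... 784 characters left out ...]
541 0.113 ] mm [0.531  0.1489 0.112 ] [0.101 0.068 0.014]
side tines [337, 312, 57, 36, 1202] [0.3682 0.2584 0.1129] mm [0.3669 0.2564 0.1108] [0.101 0.065 0.012]
side grip [303, 236, 11, 14, 120] [0.5291 0.1525 0.1584] mm [0.5304 0.15   0.1557] [0.019 0.02  0.021]
side carrier [355, 175, 7, 12, 38] [ 0.5645 -0.2389  0.0107] mm [ 0.563  -0.2414  0.0105] [0.016 0.06  0.005]
side carrier [330, 179, 60, 69, 1046] [ 0.5004 -0.0961  0.0109] mm [ 0.5124 -0.1383  0.0119] [0.096 0.275 0.01 ]
side carrier [345, 190, 9, 17, 56] [ 0.5587 -0.1557  0.011 ] mm [ 0.5569 -0.1575  0.0113] [0.017 0.07  0.005]
side carrier [330, 273, 5, 2, 7] [0.501  0.0984 0.0088] mm [0.5019 0.0984 0.0087] [0.009 0.003 0.002]
```

View pics/crop.png

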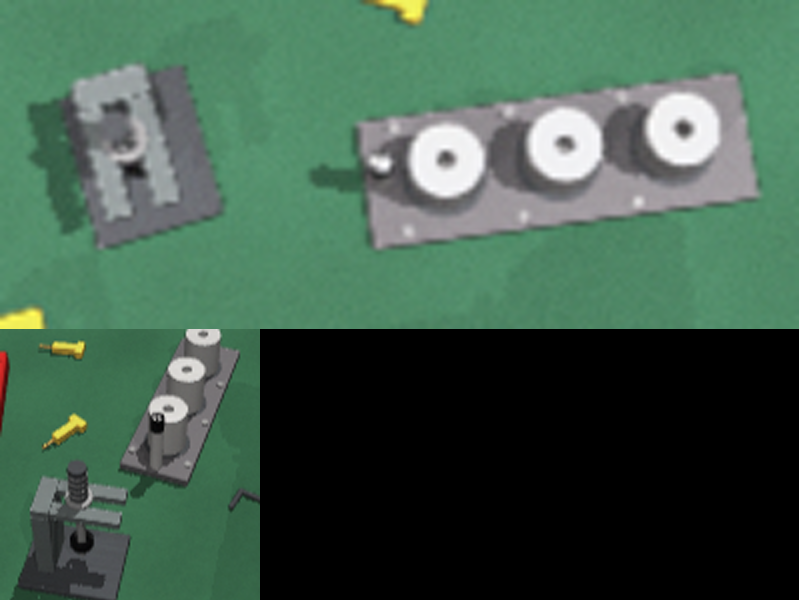

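```bash
python3 - <<'E'
from h import *
for n in('top0','side0'):
    c=load(n);P=pts(c);z=P[...,2];roi=(c['depth']>0)&(P[...,0]>.44)&(P[...,0]<.6)&(P[...,1]>.08)&(P[...,1]<.22)
    m=roi&(abs(z-.114)<.005); k,l,s,_=cv2.connectedComponentsWithStats(m.astype(np.uint8)); l=l==1+s[1:,4].argmax()
    print(n,'tines',cv2.minAreaRect((P[l][:,:2]*1000).astype(np.float32)))
    q=P[roi&(z>.157)][:,:2]; print('grip',len(q),cv2.minEnclosingCircle((q*1000).astype(np.float32)),q.mean(0))
    roi=(c['depth']>0)&(abs(z-.072)<.004)&(abs(P[...,1]+.06)<.03)&(abs(P[...,0]-.51)<.04)
    q=P[roi][:,:2]; print('blk',len(q),cv2.minEnclosingCircle((q*1000).astype(np.float32)))
    m=(c['depth']>0)&(abs(P[...,0]-.52)<.08)&(abs(z-.012)<.005)&(P[...,1]<.02)&(P[...,1]>-.29)
    print('carrier',cv2.minAreaRect((P[m][:,:2]*1000).astype(np.float32)))
E
```

```text
top0 tines ((530.7636108398438, 146.3668975830078), (93.98192596435547, 47.84038162231445), 13.516493797302246)
grip 41 ((530.052001953125, 146.08010864257812), 9.874187469482422) [0.52942605 0.14590246]
blk 156 ((512.2330932617188, -61.673789978027344), 25.20054054260254)
carrier ((518.52392578125, -135.9267578125), (307.697265625, 152.13348388671875), 89.51499938964844)
side0 tines ((530.7869873046875, 150.0260009765625), (94.1172866821289, 51.105430603027344), 13.608010292053223)
grip 75 ((531.043212890625, 149.6316375732422), 10.4076509475708) [0.53012179 0.15096668]
blk 185 ((512.01513671875, -57.28882598876953), 24.754215240478516)
carrier ((517.9476928710938, -138.51527404785156), (90.11119079589844, 271.94964599609375), 3.76664400100708)
```

>>> {"api": "step_arm", "payload": {"increments": [{"tx": 24, "ty": -38}, {"tx": 28, "ty": -38}, {"tx": 28, "ty": -38}, {"tx": 28, "ty": -38}, {"tx": 28, "ty": -38}, {"tx": 28, "ty": -38}, {"tx": 28, "ty": -38}, {"tx": 28, "ty": -38}, {"tx": 28, "ty": -38}, {"tx": 28, "ty": -38}, {"tx": 28, "ty": -38}, {"tx": 28, "ty": -38}]}}

```text
$.increments[0]: bad value
```

>>> {"api": "step_arm", "payload": {"increments": [{"tx": 24, "ty": -38, "tz": 0, "ax": 0, "ay": 0, "az": 2.25, "claw": 1}, {"tx": 28, "ty": -38, "tz": 2, "ax": 0, "ay": 0, "az": 2.25, "claw": 1}, {"tx": 28, "ty": -38, "tz": 2, "ax": 0, "ay": 0, "az": 2.25, "claw": 1}, {"tx": 28, "ty": -38, "tz": 2, "ax": 0, "ay": 0, "az": 2.25, "claw": 1}, {"tx": 28, "ty": -38, "tz": 2, "ax": 0, "ay": 0, "az": 2.25, "claw": 1}, {"tx": 28, "ty": -38, "tz": 2, "ax": 0, "ay": 0, "az": 2.25, "claw": 1}, {"tx": 28, "ty": -38, "tz": 2, "ax": 0, "ay": 0, "az": 2.25, "claw": 1}, {"tx": 28, "ty": -38, "tz": 2, "ax": 0, "ay": 0, "az": 2.25, "claw": 1}, {"tx": 28, "ty": -38, "tz": 2, "ax": 0, "ay": 0, "az": 2.25, "claw": 1}, {"tx": 28, "ty": -38, "tz": 2, "ax": 0, "ay": 0, "az": 2.25, "claw": 1}, {"tx": 28, "ty": -38, "tz": 2, "ax": 0, "ay": 0, "az": 2.25, "claw": 1}, {"tx": 28, "ty": -38, "tz": 2, "ax": 0, "ay": 0, "az": 2.25, "claw": 1}], "newtons": 30}}

```text
time_s: 1.3
tcp_pos: [0.491, 0.1984, 0.2382]
eef_rot: [-180.0, -0.0, 13.5]
contact_force: [0.4, 1.0, 0.0]
gripper_width: 0.0876
```

>>> {"api": "step_arm", "payload": {"increments": [{"tx": 20, "ty": -25, "tz": 0, "ax": 0, "ay": 0, "az": 0, "claw": 1}, {"tx": 19, "ty": -25, "tz": 0, "ax": 0, "ay": 0, "az": 0, "claw": 1}, {"tx": 0, "ty": 0, "tz": 0, "ax": 0, "ay": 0, "az": 0, "claw": 1}, {"tx": 0, "ty": 0, "tz": 0, "ax": 0, "ay": 0, "az": 0, "claw": 1}, {"tx": 0, "ty": 0, "tz": 0, "ax": 0, "ay": 0, "az": 0, "claw": 1}]}}

```text
time_s: 1.8
tcp_pos: [0.5289, 0.1505, 0.2379]
eef_rot: [-180.0, 0.0, 13.4]
contact_force: [-0.1, -0.1, 0.1]
gripper_width: 0.0876
```

```bash
python3 - <<'E'
from h import *
c=cap('wrist','w1'); print(c['fx'],c['cx'],c['cy'],c['R'],-c['R'].T@c['t'])
s=r.get_state();print(s['tcp_pos'],s['eef_rot'],s['contact_force'],s['time_s'])
E
```

```text
309.70691628693146 317.80723618470745 198.22686933618755 [[ 2.32303838e-01 -9.72643267e-01  5.15735340e-05]
 [-9.31778587e-01 -2.22528605e-01  2.86826926e-01]
 [-2.78968802e-01 -6.66790509e-02 -9.57982417e-01]] [0.60460133 0.16815299 0.40726094]
[0.52888188 0.15071922 0.2380767 ] [-1.79996040e+02  1.16747374e-02  1.34786106e+01] [-0.13772562  0.8154806  -0.82659062] 1.85
```

View pics/w1.png

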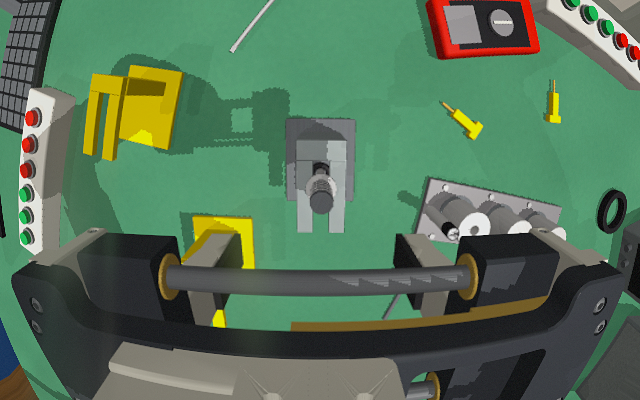

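The wrist view shows the gauge in the grey fork at (321,202), with its grip top facing the camera, and the fork between the fingers. The probe block with its hole is at (475,228).

```bash
cat >> h.py <<'E'
def fish(c):  # world points per pixel, fisheye
    v,u=np.mgrid[:400,:640].astype(float); x=(u-c['cx'])/c['fx'];y=(v-c['cy'])/c['fy'];th=np.hypot(x,y)+1e-9
    k=np.tan(np.minimum(th,1.4))/th; d=c['depth']
    return (np.stack([x*k*d,y*k*d,d],-1)-c['t'])@c['R']
def mec(q): return np.array(cv2.minEnclosingCircle((q[:,:2]*1000).astype(np.float32))[0]).round(1)
E
python3 - <<'E'
from h import *
c=load('w1');P=fish(c);z=P[...,2];ok=c['depth']>0
near=ok&(np.hypot(P[...,0]-.53,P[...,1]-.148)<.06)
q=P[near&(z>.16)&(z<.172)];print('grip top',len(q),q.mean(0),mec(q),np.ptp(q,axis=0))
q=P[near&(abs(z-.115)<.004)];print('tines',cv2.minAreaRect((q[:,:2]*1000).astype(np.float32)),len(q),q[:,2].mean())
q=P[ok&(abs(z-.072)<.004)&(np.hypot(P[...,0]-.512,P[...,1]+.06)<.03)];print('blk',len(q),mec(q),q.mean(0))
E
```

```text
grip top 466 [0.53163042 0.1479524  0.1655125 ] [531.1 147.6] [0.02036885 0.0190934  0.00744913]
tines ((530.4208374023438, 147.96710205078125), (93.83868408203125, 48.57190704345703), 13.194507598876953) 3091 0.11575062648979864
blk 603 [511.9 -60.2] [ 0.51995724 -0.05646152  0.07235559]
```

>>> {"api": "step_arm", "payload": {"increments": [{"tx": 2, "ty": -3, "tz": 0, "ax": 0, "ay": 0, "az": 0, "claw": 1}, {"tx": 0, "ty": 0, "tz": -20, "ax": 0, "ay": 0, "az": 0, "claw": 1}, {"tx": 0, "ty": 0, "tz": -30, "ax": 0, "ay": 0, "az": 0, "claw": 1}, {"tx": 0, "ty": 0, "tz": -25, "ax": 0, "ay": 0, "az": 0, "claw": 1}, {"tx": 0, "ty": 0, "tz": -15, "ax": 0, "ay": 0, "az": 0, "claw": 1}, {"tx": 0, "ty": 0, "tz": -5, "ax": 0, "ay": 0, "az": 0, "claw": 1}, {"tx": 0, "ty": 0, "tz": 0, "ax": 0, "ay": 0, "az": 0, "claw": 1}, {"tx": 0, "ty": 0, "tz": 0, "ax": 0, "ay": 0, "az": 0, "claw": 1}, {"tx": 0, "ty": 0, "tz": 0, "ax": 0, "ay": 0, "az": 0, "claw": 1}]}}

```text
time_s: 2.75
tcp_pos: [0.5319, 0.1476, 0.1443]
eef_rot: [-180.0, -0.1, 13.5]
contact_force: [-0.3, -1.1, -0.2]
gripper_width: 0.0875
```

>>> {"api": "step_arm", "payload": {"increments": [{"tx": -1, "ty": 0, "tz": -2, "ax": 0, "ay": 0, "az": 0, "claw": 0}, {"tx": 0, "ty": 0, "tz": 0, "ax": 0, "ay": 0, "az": 0, "claw": -0.3}, {"tx": 0, "ty": 0, "tz": 0, "ax": 0, "ay": 0, "az": 0, "claw": -0.45}, {"tx": 0, "ty": 0, "tz": 0, "ax": 0, "ay": 0, "az": 0, "claw": -0.5}, {"tx": 0, "ty": 0, "tz": 0, "ax": 0, "ay": 0, "az": 0, "claw": -0.55}, {"tx": 0, "ty": 0, "tz": 0, "ax": 0, "ay": 0, "az": 0, "claw": -0.7}, {"tx": 0, "ty": 0, "tz": 0, "ax": 0, "ay": 0, "az": 0, "claw": -1}, {"tx": 0, "ty": 0, "tz": 0, "ax": 0, "ay": 0, "az": 0, "claw": -1}, {"tx": 0, "ty": 0, "tz": 0, "ax": 0, "ay": 0, "az": 0, "claw": -1}, {"tx": 0, "ty": 0, "tz": 0, "ax": 0, "ay": 0, "az": 0, "claw": -1}], "newtons": 30}}

```text
time_s: 3.75
tcp_pos: [0.5304, 0.1472, 0.1411]
eef_rot: [-180.0, -0.0, 13.4]
contact_force: [-0.8, 0.4, -0.5]
gripper_width: 0.0187
```

>>> {"api": "step_arm", "payload": {"increments": [{"tx": 0, "ty": 0, "tz": 1, "ax": 0, "ay": 0, "az": 0, "claw": -1}, {"tx": 0, "ty": 0, "tz": 3, "ax": 0, "ay": 0, "az": 0, "claw": -1}, {"tx": 0, "ty": 0, "tz": 3, "ax": 0, "ay": 0, "az": 0, "claw": -1}, {"tx": -4.9, "ty": -1.2, "tz": 0, "ax": 0, "ay": 0, "az": 0, "claw": -1}, {"tx": -14.6, "ty": -3.5, "tz": 0, "ax": 0, "ay": 0, "az": 0, "claw": -1}, {"tx": -19.4, "ty": -4.7, "tz": 0, "ax": 0, "ay": 0, "az": 0, "claw": -1}, {"tx": -19.4, "ty": -4.7, "tz": 0, "ax": 0, "ay": 0, "az": 0, "claw": -1}, {"tx": -19.4, "ty": -4.7, "tz": 0, "ax": 0, "ay": 0, "az": 0, "claw": -1}, {"tx": -9.7, "ty": -2.3, "tz": 0, "ax": 0, "ay": 0, "az": 0, "claw": -1}, {"tx": 0, "ty": 0, "tz": 0, "ax": 0, "ay": 0, "az": 0, "claw": -1}, {"tx": 0, "ty": 0, "tz": 0, "ax": 0, "ay": 0, "az": 0, "claw": -1}, {"tx": 0, "ty": 0, "tz": 0, "ax": 0, "ay": 0, "az": 0, "claw": -1}], "newtons": 45}}

```text
time_s: 4.95
tcp_pos: [0.4437, 0.1264, 0.1483]
eef_rot: [-180.0, -0.0, 13.4]
contact_force: [0.4, 0.3, -2.3]
gripper_width: 0.0184
```

>>> {"api": "step_arm", "payload": {"increments": [{"tx": 0, "ty": 0, "tz": 20, "ax": 0, "ay": 0, "az": 0, "claw": -1}, {"tx": 0, "ty": 0, "tz": 35, "ax": 0, "ay": 0, "az": 0, "claw": -1}, {"tx": 0, "ty": 0, "tz": 32, "ax": 0, "ay": 0, "az": 0, "claw": -1}, {"tx": 5, "ty": -15, "tz": 0, "ax": 0, "ay": 0, "az": 0, "claw": -1}, {"tx": 11, "ty": -31, "tz": 0, "ax": 0, "ay": 0, "az": 0, "claw": -1}, {"tx": 14, "ty": -38, "tz": 0, "ax": 0, "ay": 0, "az": 0, "claw": -1}, {"tx": 14, "ty": -38, "tz": 0, "ax": 0, "ay": 0, "az": 0, "claw": -1}, {"tx": 14, "ty": -38, "tz": 0, "ax": 0, "ay": 0, "az": 0, "claw": -1}, {"tx": 7, "ty": -18, "tz": 0, "ax": 0, "ay": 0, "az": 0, "claw": -1}, {"tx": 3, "ty": -8.5, "tz": 0, "ax": 0, "ay": 0, "az": 0, "claw": -1}, {"tx": 0, "ty": 0, "tz": 0, "ax": 0, "ay": 0, "az": 0, "claw": -1}, {"tx": 0, "ty": 0, "tz": 0, "ax": 0, "ay": 0, "az": 0, "claw": -1}]}}

```text
time_s: 6.15
tcp_pos: [0.511, -0.0601, 0.2349]
eef_rot: [-180.0, 0.0, 13.4]
contact_force: [0.5, 1.9, -2.2]
gripper_width: 0.0187
```

```bash
python3 - <<'E'
from h import *
w=cap('wrist','w2');b=cap('side','s2')
s=r.get_state();print(s['tcp_pos'],s['eef_rot'],s['contact_force'],s['time_s'])
A=cv2.resize(w['image'][110:290,230:410],(600,600),interpolation=cv2.INTER_CUBIC)
B=cv2.resize(b['image'][130:250,330:370],(200,600),interpolation=cv2.INTER_CUBIC)
cv2.imwrite('pics/c2.png',np.hstack([A,B]))
E
```

```text
[ 0.51087957 -0.059669    0.23516424] [-1.79992019e+02 -1.70802736e-03  1.34883351e+01] [-0.10173262 -0.12722374 -1.52558691] 6.25
```

View pics/c2.png

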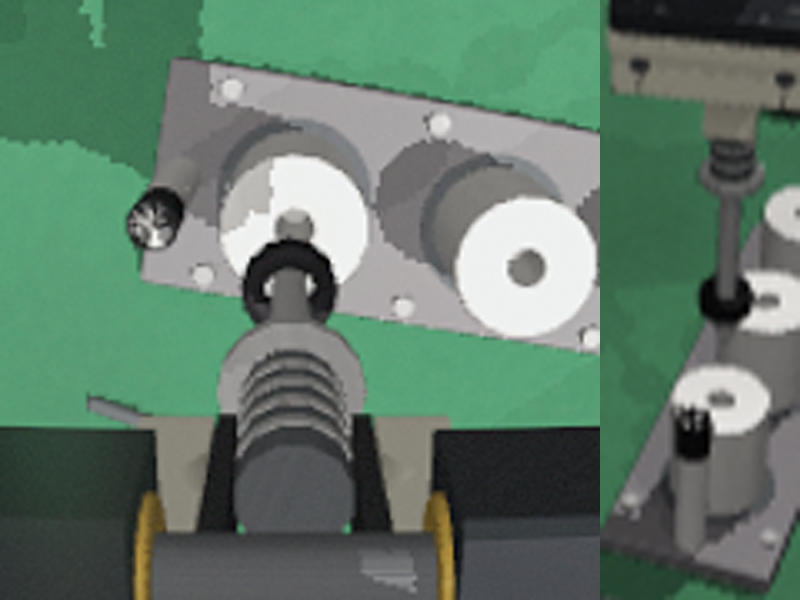

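The wrist crop shows the rod upright, with the ring at (290,285) just short of the target hole at (295,228). In the side crop the gauge hangs straight at (728,250), above the post-end block at (720,400).

```bash
python3 - <<'E'
from h import *
for n,f in(('w2',fish),('s2',pts)):
    c=load(n);P=f(c);z=P[...,2];ok=c['depth']>0
    near=ok&(np.hypot(P[...,0]-.511,P[...,1]+.06)<.035)
    def rep(l,lo,hi,rad=.035):
        q=P[near&(z>lo)&(z<hi)&(np.hypot(P[...,0]-.511,P[...,1]+.06)<rad)]
        if len(q): print(n,l,len(q),mec(q),q.mean(0).round(4),(np.ptp(q,axis=0)*1000).round(1),'z',np.percentile(q[:,2],[1,99]).round(4))
    rep('grip',.16,.31,.02);rep('flange',.211,.217,.02);rep('ring',.12,.148,.02);rep('block',.069,.076);rep('under',.105,.13,.02)
    # hole: dark spot in white block top
    g=c['image'].max(2); m=(near&(abs(z-.072)<.006)&(g>180)).astype(np.uint8)
    m=cv2.morphologyEx(m,cv2.MORPH_OPEN,np.ones((2,2),np.uint8))
    q=P[m>0]; 
    if len(q): print(n,'bright top',len(q),mec(q))
E
```

```text
w2 grip 4155 [513.2 -59.5] [ 0.5167 -0.0588  0.2553] [ 29.4  34.6 149.6] z [0.1712 0.3081]
w2 flange 589 [512.2 -59.5] [ 0.5186 -0.058   0.2144] [22.2 29.4  5.9] z [0.2116 0.2167]
w2 ring 478 [511.6 -58.9] [ 0.5152 -0.0581  0.1439] [22.2 26.2 14.1] z [0.1345 0.1473]
w2 block 1055 [512.6 -59.8] [ 0.5184 -0.059   0.0727] [47.6 49.   5.7] z [0.0705 0.0745]
w2 bright top 991 [534.3 -64.4]
s2 grip 183 [510.3 -56.5] [ 0.5096 -0.0522  0.2073] [28.9 28.9 94. ] z [0.1626 0.2424]
s2 flange 52 [510.7 -57.1] [ 0.5098 -0.052   0.2134] [28.9 28.9  5.6] z [0.2113 0.2167]
s2 ring 87 [511.6 -56.2] [ 0.5096 -0.0524  0.1397] [23.9 22.6 27.6] z [0.1215 0.1471]
s2 block 162 [511.5 -57.9] [ 0.5121 -0.0598  0.0708] [47.9 47.7  4.5] z [0.069  0.0731]
s2 under 13 [510.8 -55.1] [ 0.5107 -0.0547  0.1192] [ 7.3  6.3 11.9] z [0.1135 0.1252]
s2 bright top 149 [388.1 245.3]
```

>>> {"api": "step_arm", "payload": {"increments": [{"tx": 0.5, "ty": -0.7, "tz": 0, "ax": 0, "ay": 0, "az": 0, "claw": -1}, {"tx": 0, "ty": 0, "tz": -15, "ax": 0, "ay": 0, "az": 0, "claw": -1}, {"tx": 0, "ty": 0, "tz": -15, "ax": 0, "ay": 0, "az": 0, "claw": -1}, {"tx": 0, "ty": 0, "tz": -8, "ax": 0, "ay": 0, "az": 0, "claw": -1}, {"tx": 0, "ty": 0, "tz": 0, "ax": 0, "ay": 0, "az": 0, "claw": -1}, {"tx": 0, "ty": 0, "tz": 0, "ax": 0, "ay": 0, "az": 0, "claw": -1}, {"tx": 0, "ty": 0, "tz": 0, "ax": 0, "ay": 0, "az": 0, "claw": -1}]}}

```text
time_s: 6.95
tcp_pos: [0.512, -0.061, 0.198]
eef_rot: [180.0, -0.1, 13.5]
contact_force: [0.6, -0.2, -3.0]
gripper_width: 0.0185
```

```bash
python3 - <<'E'
from h import *
w=cap('wrist','w3');b=cap('side','s3')
s=r.get_state();print(s['tcp_pos'],s['contact_force'])
A=cv2.resize(w['image'][140:230,270:360],(600,600),interpolation=cv2.INTER_CUBIC)
B=cv2.resize(b['image'][150:230,335:375],(200,600)[:1]+(400,),interpolation=cv2.INTER_CUBIC)
cv2.imwrite('pics/c3.png',np.hstack([A,np.pad(B,((0,200),(0,0),(0,0)))]))
E
```

```text
[ 0.51184953 -0.06107918  0.19783886] [ 0.21666801 -0.27014985 -1.79019786]
```

View pics/c3.png

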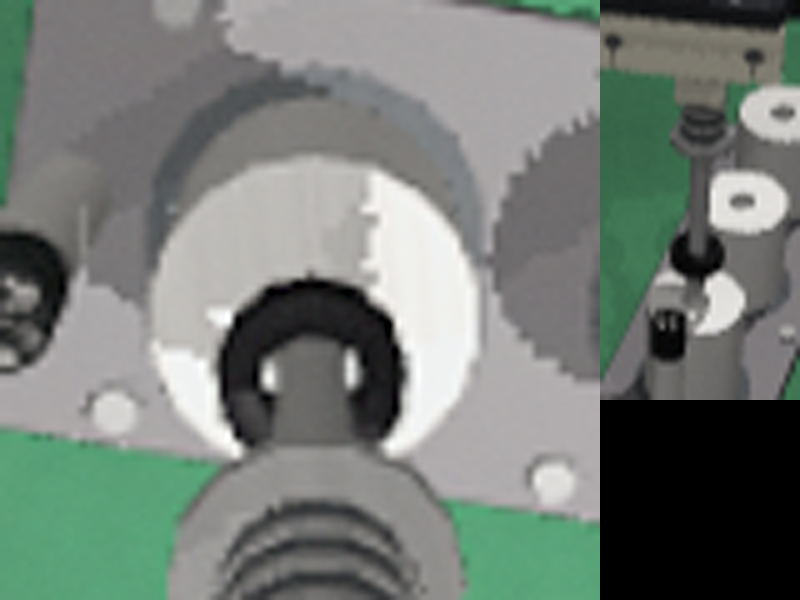

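The rod is laterally centred on the block: ring at (312,365), block centred at (316,320). The tip is right at the hole in the side crop (695,295). I'll enter slowly and watch the force.

>>> {"api": "step_arm", "payload": {"increments": [{"tx": 0, "ty": 0, "tz": -2, "ax": 0, "ay": 0, "az": 0, "claw": -1}, {"tx": 0, "ty": 0, "tz": -1.5, "ax": 0, "ay": 0, "az": 0, "claw": -1}, {"tx": 0, "ty": 0, "tz": -1, "ax": 0, "ay": 0, "az": 0, "claw": -1}, {"tx": 0, "ty": 0, "tz": -1, "ax": 0, "ay": 0, "az": 0, "claw": -1}, {"tx": 0, "ty": 0, "tz": -1, "ax": 0, "ay": 0, "az": 0, "claw": -1}, {"tx": 0, "ty": 0, "tz": 0, "ax": 0, "ay": 0, "az": 0, "claw": -1}]}}

```text
time_s: 7.65
tcp_pos: [0.5114, -0.0612, 0.1905]
eef_rot: [-180.0, 0.0, 13.4]
contact_force: [1.2, -0.2, -2.1]
gripper_width: 0.0185
```

>>> {"api": "step_arm", "payload": {"increments": [{"tx": 0, "ty": 0, "tz": -1, "ax": 0, "ay": 0, "az": 0, "claw": -1}, {"tx": 0, "ty": 0, "tz": -1, "ax": 0, "ay": 0, "az": 0, "claw": -1}, {"tx": 0, "ty": 0, "tz": 0, "ax": 0, "ay": 0, "az": 0, "claw": -1}]}}

```text
time_s: 7.95
tcp_pos: [0.5114, -0.0612, 0.1885]
eef_rot: [-180.0, 0.0, 13.4]
contact_force: [-0.2, -0.5, -1.8]
gripper_width: 0.0187
```

>>> {"api": "step_arm", "payload": {"increments": [{"tx": 0, "ty": 0, "tz": -1, "ax": 0, "ay": 0, "az": 0, "claw": -1}, {"tx": 0, "ty": 0, "tz": -1, "ax": 0, "ay": 0, "az": 0, "claw": -1}, {"tx": 0, "ty": 0, "tz": -1, "ax": 0, "ay": 0, "az": 0, "claw": -1}, {"tx": 0, "ty": 0, "tz": -1, "ax": 0, "ay": 0, "az": 0, "claw": -1}, {"tx": 0, "ty": 0, "tz": 0, "ax": 0, "ay": 0, "az": 0, "claw": -1}]}}

```text
time_s: 8.45
tcp_pos: [0.5114, -0.0612, 0.1845]
eef_rot: [-180.0, 0.0, 13.4]
contact_force: [-0.6, 0.0, -1.9]
gripper_width: 0.0187
```

>>> {"api": "step_arm", "payload": {"increments": [{"tx": 0, "ty": 0, "tz": -1, "ax": 0, "ay": 0, "az": 0, "claw": -1}, {"tx": 0, "ty": 0, "tz": -2, "ax": 0, "ay": 0, "az": 0, "claw": -1}, {"tx": 0, "ty": 0, "tz": -2, "ax": 0, "ay": 0, "az": 0, "claw": -1}, {"tx": 0, "ty": 0, "tz": -2, "ax": 0, "ay": 0, "az": 0, "claw": -1}, {"tx": 0, "ty": 0, "tz": -1, "ax": 0, "ay": 0, "az": 0, "claw": -1}, {"tx": 0, "ty": 0, "tz": 0, "ax": 0, "ay": 0, "az": 0, "claw": -1}]}}

```text
time_s: 9.05
tcp_pos: [0.5114, -0.0612, 0.1765]
eef_rot: [-180.0, 0.0, 13.4]
contact_force: [-0.1, 0.7, -1.7]
gripper_width: 0.0184
```

>>> {"api": "step_arm", "payload": {"increments": [{"tx": 0, "ty": 0, "tz": -1, "ax": 0, "ay": 0, "az": 0, "claw": -1}, {"tx": 0, "ty": 0, "tz": -1, "ax": 0, "ay": 0, "az": 0, "claw": -1}, {"tx": 0, "ty": 0, "tz": -1, "ax": 0, "ay": 0, "az": 0, "claw": -1}, {"tx": 0, "ty": 0, "tz": -1, "ax": 0, "ay": 0, "az": 0, "claw": -1}, {"tx": 0, "ty": 0, "tz": -1, "ax": 0, "ay": 0, "az": 0, "claw": -1}, {"tx": 0, "ty": 0, "tz": -1, "ax": 0, "ay": 0, "az": 0, "claw": -1}, {"tx": 0, "ty": 0, "tz": 0, "ax": 0, "ay": 0, "az": 0, "claw": -1}]}}

```text
time_s: 9.75
tcp_pos: [0.5115, -0.0612, 0.1707]
eef_rot: [180.0, -0.0, 13.4]
contact_force: [0.5, -0.2, 0.9]
gripper_width: 0.0186
```

>>> {"api": "step_arm", "payload": {"increments": [{"tx": 0, "ty": 0, "tz": -1, "ax": 0, "ay": 0, "az": 0, "claw": -1}, {"tx": 0, "ty": 0, "tz": -1, "ax": 0, "ay": 0, "az": 0, "claw": -1}, {"tx": 0, "ty": 0, "tz": -1, "ax": 0, "ay": 0, "az": 0, "claw": -1}, {"tx": 0, "ty": 0, "tz": -1, "ax": 0, "ay": 0, "az": 0, "claw": -1}, {"tx": 0, "ty": 0, "tz": -1, "ax": 0, "ay": 0, "az": 0, "claw": -1}, {"tx": 0, "ty": 0, "tz": 0, "ax": 0, "ay": 0, "az": 0, "claw": -1}]}}

```text
time_s: 10.35
tcp_pos: [0.5113, -0.0612, 0.1654]
eef_rot: [-180.0, 0.0, 13.4]
contact_force: [-0.0, -1.1, 0.4]
gripper_width: 0.0188
```

>>> {"api": "step_arm", "payload": {"increments": [{"tx": 0, "ty": 0, "tz": -1, "ax": 0, "ay": 0, "az": 0, "claw": -1}, {"tx": 0, "ty": 0, "tz": -1, "ax": 0, "ay": 0, "az": 0, "claw": -1}, {"tx": 0, "ty": 0, "tz": -0.5, "ax": 0, "ay": 0, "az": 0, "claw": -1}, {"tx": 0, "ty": 0, "tz": -0.5, "ax": 0, "ay": 0, "az": 0, "claw": -1}, {"tx": 0, "ty": 0, "tz": 0, "ax": 0, "ay": 0, "az": 0, "claw": -1}]}}

```text
time_s: 10.85
tcp_pos: [0.5114, -0.0611, 0.1626]
eef_rot: [-180.0, 0.0, 13.4]
contact_force: [0.1, -0.1, 2.0]
gripper_width: 0.0187
```

>>> {"api": "step_arm", "payload": {"increments": [{"tx": 0, "ty": 0, "tz": -0.5, "ax": 0, "ay": 0, "az": 0, "claw": -1}, {"tx": 0, "ty": 0, "tz": -0.5, "ax": 0, "ay": 0, "az": 0, "claw": -1}, {"tx": 0, "ty": 0, "tz": 0, "ax": 0, "ay": 0, "az": 0, "claw": -1}]}}

```text
time_s: 11.15
tcp_pos: [0.5114, -0.0611, 0.1616]
eef_rot: [-180.0, 0.0, 13.4]
contact_force: [-0.0, 0.2, 1.0]
gripper_width: 0.0185
```

>>> {"api": "step_arm", "payload": {"increments": [{"tx": 0, "ty": 0, "tz": -0.4, "ax": 0, "ay": 0, "az": 0, "claw": -1}, {"tx": 0, "ty": 0, "tz": -0.4, "ax": 0, "ay": 0, "az": 0, "claw": -1}, {"tx": 0, "ty": 0, "tz": 0, "ax": 0, "ay": 0, "az": 0, "claw": -1}]}}

```text
time_s: 11.45
tcp_pos: [0.5114, -0.0611, 0.1608]
eef_rot: [-180.0, 0.0, 13.4]
contact_force: [0.1, -0.5, 0.9]
gripper_width: 0.0186
```

>>> {"api": "step_arm", "payload": {"increments": [{"tx": 0, "ty": 0, "tz": -0.4, "ax": 0, "ay": 0, "az": 0, "claw": -1}, {"tx": 0, "ty": 0, "tz": -0.4, "ax": 0, "ay": 0, "az": 0, "claw": -1}, {"tx": 0, "ty": 0, "tz": 0, "ax": 0, "ay": 0, "az": 0, "claw": -1}]}}

```text
time_s: 11.75
tcp_pos: [0.5114, -0.0612, 0.16]
eef_rot: [-180.0, 0.0, 13.4]
contact_force: [-0.7, -0.5, 2.3]
gripper_width: 0.0184
```

>>> {"api": "step_arm", "payload": {"increments": [{"tx": 0, "ty": 0, "tz": -0.4, "ax": 0, "ay": 0, "az": 0, "claw": -1}, {"tx": 0, "ty": 0, "tz": 0, "ax": 0, "ay": 0, "az": 0, "claw": -1}]}}

```text
time_s: 11.95
tcp_pos: [0.5114, -0.0612, 0.1596]
eef_rot: [-180.0, 0.0, 13.4]
contact_force: [0.0, 0.7, 1.8]
gripper_width: 0.0185
```

>>> {"api": "step_arm", "payload": {"increments": [{"tx": 0, "ty": 0, "tz": -0.4, "ax": 0, "ay": 0, "az": 0, "claw": -1}, {"tx": 0, "ty": 0, "tz": 0, "ax": 0, "ay": 0, "az": 0, "claw": -1}]}}

```text
time_s: 12.15
tcp_pos: [0.5114, -0.0612, 0.1592]
eef_rot: [-180.0, 0.0, 13.4]
contact_force: [-0.3, 0.9, 1.1]
gripper_width: 0.0188
```

>>> {"api": "step_arm", "payload": {"increments": [{"tx": 0, "ty": 0, "tz": -0.4, "ax": 0, "ay": 0, "az": 0, "claw": -1}, {"tx": 0, "ty": 0, "tz": 0, "ax": 0, "ay": 0, "az": 0, "claw": -1}]}}

```text
time_s: 12.35
tcp_pos: [0.5114, -0.0611, 0.1588]
eef_rot: [-180.0, 0.0, 13.4]
contact_force: [-0.1, 1.0, 0.6]
gripper_width: 0.0187
```

>>> {"api": "step_arm", "payload": {"increments": [{"tx": 0, "ty": 0, "tz": -0.4, "ax": 0, "ay": 0, "az": 0, "claw": -1}, {"tx": 0, "ty": 0, "tz": 0, "ax": 0, "ay": 0, "az": 0, "claw": -1}]}}

```text
time_s: 12.55
tcp_pos: [0.5114, -0.0612, 0.1584]
eef_rot: [180.0, 0.0, 13.4]
contact_force: [-0.4, 0.8, 1.4]
gripper_width: 0.0189
```

>>> {"api": "step_arm", "payload": {"increments": [{"tx": 0, "ty": 0, "tz": -0.4, "ax": 0, "ay": 0, "az": 0, "claw": -1}, {"tx": 0, "ty": 0, "tz": 0, "ax": 0, "ay": 0, "az": 0, "claw": -1}]}}

```text
time_s: 12.75
tcp_pos: [0.5114, -0.0612, 0.158]
eef_rot: [-180.0, 0.0, 13.4]
contact_force: [-0.5, 0.8, 1.4]
gripper_width: 0.0186
```

>>> {"api": "step_arm", "payload": {"increments": [{"tx": 0, "ty": 0, "tz": -0.4, "ax": 0, "ay": 0, "az": 0, "claw": -1}, {"tx": 0, "ty": 0, "tz": 0, "ax": 0, "ay": 0, "az": 0, "claw": -1}]}}

```text
time_s: 12.95
tcp_pos: [0.5114, -0.0612, 0.1576]
eef_rot: [-180.0, 0.0, 13.4]
contact_force: [-0.4, -0.1, 2.2]
gripper_width: 0.0184
```

>>> {"api": "step_arm", "payload": {"increments": [{"tx": 0, "ty": 0, "tz": -0.3, "ax": 0, "ay": 0, "az": 0, "claw": -1}, {"tx": 0, "ty": 0, "tz": -0.3, "ax": 0, "ay": 0, "az": 0, "claw": -1}, {"tx": 0, "ty": 0, "tz": 0, "ax": 0, "ay": 0, "az": 0, "claw": -1}]}}

```text
time_s: 13.25
tcp_pos: [0.5114, -0.0612, 0.157]
eef_rot: [-180.0, 0.0, 13.4]
contact_force: [-0.1, -0.2, 1.6]
gripper_width: 0.0185
```

>>> {"api": "step_arm", "payload": {"increments": [{"tx": 0, "ty": 0, "tz": -0.3, "ax": 0, "ay": 0, "az": 0, "claw": -1}, {"tx": 0, "ty": 0, "tz": -0.3, "ax": 0, "ay": 0, "az": 0, "claw": -1}, {"tx": 0, "ty": 0, "tz": 0, "ax": 0, "ay": 0, "az": 0, "claw": -1}]}}

```text
time_s: 13.55
tcp_pos: [0.5114, -0.0612, 0.1564]
eef_rot: [-180.0, 0.0, 13.4]
contact_force: [-0.8, 0.6, 1.4]
gripper_width: 0.0184
```

>>> {"api": "step_arm", "payload": {"increments": [{"tx": 0, "ty": 0, "tz": -0.4, "ax": 0, "ay": 0, "az": 0, "claw": -1}, {"tx": 0, "ty": 0, "tz": -0.4, "ax": 0, "ay": 0, "az": 0, "claw": -1}, {"tx": 0, "ty": 0, "tz": 0, "ax": 0, "ay": 0, "az": 0, "claw": -1}]}}

```text
time_s: 13.85
tcp_pos: [0.5114, -0.0612, 0.1556]
eef_rot: [-180.0, 0.0, 13.4]
contact_force: [-0.3, 0.6, 1.7]
gripper_width: 0.0187
```

>>> {"api": "step_arm", "payload": {"increments": [{"tx": 0, "ty": 0, "tz": -0.4, "ax": 0, "ay": 0, "az": 0, "claw": -1}, {"tx": 0, "ty": 0, "tz": -0.4, "ax": 0, "ay": 0, "az": 0, "claw": -1}, {"tx": 0, "ty": 0, "tz": 0, "ax": 0, "ay": 0, "az": 0, "claw": -1}]}}

```text
time_s: 14.15
tcp_pos: [0.5114, -0.0612, 0.1548]
eef_rot: [-180.0, 0.0, 13.4]
contact_force: [0.1, 1.1, 0.9]
gripper_width: 0.0187
```

>>> {"api": "step_arm", "payload": {"increments": [{"tx": 0, "ty": 0, "tz": -0.4, "ax": 0, "ay": 0, "az": 0, "claw": -1}, {"tx": 0, "ty": 0, "tz": 0, "ax": 0, "ay": 0, "az": 0, "claw": -1}]}}

```text
time_s: 14.35
tcp_pos: [0.5114, -0.0612, 0.1544]
eef_rot: [180.0, 0.0, 13.4]
contact_force: [-1.5, 0.7, 1.0]
gripper_width: 0.0182
```

Now single careful steps (0.5 mm per turn) across the 41 mm candidate depth.

>>> {"api": "step_arm", "payload": {"increments": [{"tx": 0, "ty": 0, "tz": -0.3, "ax": 0, "ay": 0, "az": 0, "claw": -1}, {"tx": 0, "ty": 0, "tz": -0.3, "ax": 0, "ay": 0, "az": 0, "claw": -1}, {"tx": 0, "ty": 0, "tz": 0, "ax": 0, "ay": 0, "az": 0, "claw": -1}]}}

```text
time_s: 14.65
tcp_pos: [0.5114, -0.0612, 0.1538]
eef_rot: [-180.0, 0.0, 13.4]
contact_force: [-0.1, 0.4, 1.8]
gripper_width: 0.0185
```

>>> {"api": "step_arm", "payload": {"increments": [{"tx": 0, "ty": 0, "tz": -0.3, "ax": 0, "ay": 0, "az": 0, "claw": -1}, {"tx": 0, "ty": 0, "tz": -0.2, "ax": 0, "ay": 0, "az": 0, "claw": -1}, {"tx": 0, "ty": 0, "tz": 0, "ax": 0, "ay": 0, "az": 0, "claw": -1}]}}

```text
time_s: 14.95
tcp_pos: [0.5114, -0.0612, 0.1533]
eef_rot: [-180.0, 0.0, 13.4]
contact_force: [-0.1, -0.1, 1.5]
gripper_width: 0.0188
```

>>> {"api": "step_arm", "payload": {"increments": [{"tx": 0, "ty": 0, "tz": -0.3, "ax": 0, "ay": 0, "az": 0, "claw": -1}, {"tx": 0, "ty": 0, "tz": -0.2, "ax": 0, "ay": 0, "az": 0, "claw": -1}, {"tx": 0, "ty": 0, "tz": 0, "ax": 0, "ay": 0, "az": 0, "claw": -1}]}}

```text
time_s: 15.25
tcp_pos: [0.5115, -0.0612, 0.1528]
eef_rot: [180.0, 0.0, 13.4]
contact_force: [-1.1, 1.0, 1.3]
gripper_width: 0.0189
```

>>> {"api": "step_arm", "payload": {"increments": [{"tx": 0, "ty": 0, "tz": -0.2, "ax": 0, "ay": 0, "az": 0, "claw": -1}, {"tx": 0, "ty": 0, "tz": -0.2, "ax": 0, "ay": 0, "az": 0, "claw": -1}, {"tx": 0, "ty": 0, "tz": 0, "ax": 0, "ay": 0, "az": 0, "claw": -1}]}}

```text
time_s: 15.55
tcp_pos: [0.5114, -0.0612, 0.1524]
eef_rot: [-180.0, 0.0, 13.4]
contact_force: [-1.3, 0.9, 2.6]
gripper_width: 0.0185
```

>>> {"api": "step_arm", "payload": {"increments": [{"tx": 0, "ty": 0, "tz": -0.2, "ax": 0, "ay": 0, "az": 0, "claw": -1}, {"tx": 0, "ty": 0, "tz": -0.2, "ax": 0, "ay": 0, "az": 0, "claw": -1}, {"tx": 0, "ty": 0, "tz": 0, "ax": 0, "ay": 0, "az": 0, "claw": -1}]}}

```text
time_s: 15.85
tcp_pos: [0.5114, -0.0612, 0.152]
eef_rot: [-180.0, 0.0, 13.4]
contact_force: [1.2, 0.3, 1.7]
gripper_width: 0.0186
```

>>> {"api": "step_arm", "payload": {"increments": [{"tx": 0, "ty": 0, "tz": -0.2, "ax": 0, "ay": 0, "az": 0, "claw": -1}, {"tx": 0, "ty": 0, "tz": -0.2, "ax": 0, "ay": 0, "az": 0, "claw": -1}, {"tx": 0, "ty": 0, "tz": 0, "ax": 0, "ay": 0, "az": 0, "claw": -1}]}}

```text
time_s: 16.15
tcp_pos: [0.5116, -0.0612, 0.1519]
eef_rot: [180.0, -0.0, 13.4]
contact_force: [-1.5, 1.4, 4.2]
gripper_width: 0.0184
```

That looks like the bottom: z has stalled and the force is up. One more small press to confirm it.

>>> {"api": "step_arm", "payload": {"increments": [{"tx": 0, "ty": 0, "tz": -0.2, "ax": 0, "ay": 0, "az": 0, "claw": -1}, {"tx": 0, "ty": 0, "tz": 0, "ax": 0, "ay": 0, "az": 0, "claw": -1}]}}

```text
time_s: 16.35
tcp_pos: [0.5118, -0.0612, 0.1518]
eef_rot: [180.0, -0.0, 13.4]
contact_force: [-1.7, 0.6, 5.9]
gripper_width: 0.019
```

>>> {"api": "step_arm", "payload": {"increments": [{"tx": 0, "ty": 0, "tz": -0.2, "ax": 0, "ay": 0, "az": 0, "claw": -1}, {"tx": 0, "ty": 0, "tz": 0, "ax": 0, "ay": 0, "az": 0, "claw": -1}, {"tx": 0, "ty": 0, "tz": 0, "ax": 0, "ay": 0, "az": 0, "claw": -1}, {"tx": 0, "ty": 0, "tz": 0, "ax": 0, "ay": 0, "az": 0, "claw": -1}]}}

```text
time_s: 16.75
tcp_pos: [0.5119, -0.0612, 0.1518]
eef_rot: [180.0, -0.1, 13.4]
contact_force: [-1.2, 0.3, 5.8]
gripper_width: 0.0184
```

The bottom is at z = 0.1518, which gives a depth of about 41 mm. Now drawing straight out.

>>> {"api": "step_arm", "payload": {"increments": [{"tx": 0, "ty": 0, "tz": 2, "ax": 0, "ay": 0, "az": 0, "claw": -1}, {"tx": 0, "ty": 0, "tz": 5, "ax": 0, "ay": 0, "az": 0, "claw": -1}, {"tx": 0, "ty": 0, "tz": 10, "ax": 0, "ay": 0, "az": 0, "claw": -1}, {"tx": 0, "ty": 0, "tz": 12, "ax": 0, "ay": 0, "az": 0, "claw": -1}, {"tx": 0, "ty": 0, "tz": 12, "ax": 0, "ay": 0, "az": 0, "claw": -1}, {"tx": 0, "ty": 0, "tz": 15, "ax": 0, "ay": 0, "az": 0, "claw": -1}, {"tx": 0, "ty": 0, "tz": 20, "ax": 0, "ay": 0, "az": 0, "claw": -1}, {"tx": 0, "ty": 0, "tz": 12, "ax": 0, "ay": 0, "az": 0, "claw": -1}, {"tx": 0, "ty": 0, "tz": 0, "ax": 0, "ay": 0, "az": 0, "claw": -1}, {"tx": 0, "ty": 0, "tz": 0, "ax": 0, "ay": 0, "az": 0, "claw": -1}]}}

```text
time_s: 17.75
tcp_pos: [0.5112, -0.061, 0.2391]
eef_rot: [-180.0, -0.0, 13.4]
contact_force: [-0.3, 0.1, -3.0]
gripper_width: 0.0185
```

```bash
python3 - <<'E'
from h import *
w=cap('wrist','w4');b=cap('side','s4')
s=r.get_state();print(s['tcp_pos'],s['contact_force'],s['time_s'])
for c,f in((w,fish),(b,pts)):
    P=f(c);z=P[...,2];near=(c['depth']>0)&(np.hypot(P[...,0]-.511,P[...,1]+.06)<.022)
    for l,lo,hi in(('flange',.211,.222),('ring',.14,.176)):
        q=P[near&(z>lo)&(z<hi)&(c['image'].max(2)<(70 if l=='ring' else 300))]
        if len(q): print(l,len(q),mec(q),np.percentile(q[:,2],[2,50,98]).round(4))
B=cv2.resize(b['image'][130:230,325:385],(360,600),interpolation=cv2.INTER_CUBIC)
cv2.imwrite('pics/c4.png',B)
E
```

```text
[ 0.51081272 -0.06115446  0.23830833] [ 0.45176951  1.39908922 -2.74318559] 17.85
flange 609 [512.5 -60.5] [0.2152 0.2187 0.221 ]
ring 348 [513.  -59.9] [0.1638 0.1718 0.1731]
flange 67 [510.9 -56.9] [0.2128 0.2164 0.2216]
ring 78 [511.3 -58.3] [0.1579 0.1679 0.1714]
```

View pics/c4.png

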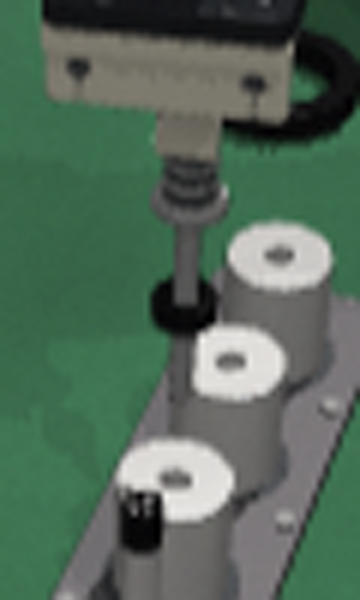

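The ring sits at (183,305) in the crop, pushed up the rod. From depth its underside is about 41–42 mm above the tip, which matches the probing. Returning the gauge to the fork.

>>> {"api": "step_arm", "payload": {"increments": [{"tx": -6, "ty": 16, "tz": 0, "ax": 0, "ay": 0, "az": 0, "claw": -1}, {"tx": -12, "ty": 32, "tz": 0, "ax": 0, "ay": 0, "az": 0, "claw": -1}, {"tx": -15, "ty": 41, "tz": 0, "ax": 0, "ay": 0, "az": 0, "claw": -1}, {"tx": -15, "ty": 41, "tz": 0, "ax": 0, "ay": 0, "az": 0, "claw": -1}, {"tx": -13, "ty": 36, "tz": 0, "ax": 0, "ay": 0, "az": 0, "claw": -1}, {"tx": -8, "ty": 21, "tz": 0, "ax": 0, "ay": 0, "az": 0, "claw": -1}, {"tx": 0, "ty": 0, "tz": -20, "ax": 0, "ay": 0, "az": 0, "claw": -1}, {"tx": 0, "ty": 0, "tz": -35, "ax": 0, "ay": 0, "az": 0, "claw": -1}, {"tx": 0, "ty": 0, "tz": -25, "ax": 0, "ay": 0, "az": 0, "claw": -1}, {"tx": 0, "ty": 0, "tz": -10, "ax": 0, "ay": 0, "az": 0, "claw": -1}, {"tx": 0, "ty": 0, "tz": 0, "ax": 0, "ay": 0, "az": 0, "claw": -1}, {"tx": 0, "ty": 0, "tz": 0, "ax": 0, "ay": 0, "az": 0, "claw": -1}]}}

```text
time_s: 19.05
tcp_pos: [0.4431, 0.126, 0.15]
eef_rot: [180.0, -0.0, 13.4]
contact_force: [-0.4, 0.2, -1.6]
gripper_width: 0.0185
```

```bash
python3 - <<'E'
from h import *
w=cap('wrist','w5');s=r.get_state();print(s['tcp_pos'],s['contact_force'],s['time_s'])
P=fish(w);z=P[...,2];ok=w['depth']>0;t=s['tcp_pos']
q=P[ok&(np.hypot(P[...,0]-t[0],P[...,1]-t[1])<.02)&(z>.118)&(z<.13)];print('flange',len(q),mec(q))
q=P[ok&(abs(z-.115)<.004)&(np.hypot(P[...,0]-.53,P[...,1]-.148)<.06)];print('tines',cv2.minAreaRect((q[:,:2]*1000).astype(np.float32)),len(q),q[:,2].mean())
E
```

```text
[0.44330944 0.12624211 0.1503844 ] [-0.02039239 -0.28628479 -1.99177605] 19.1
flange 397 [444.8 126.5]
tines ((530.6008911132812, 147.7972869873047), (94.20406341552734, 48.56173324584961), 13.407795906066895) 7519 0.11574184596178032
```

>>> {"api": "step_arm", "payload": {"increments": [{"tx": 9, "ty": 2.2, "tz": 0, "ax": 0, "ay": 0, "az": 0, "claw": -1}, {"tx": 15, "ty": 3.6, "tz": 0, "ax": 0, "ay": 0, "az": 0, "claw": -1}, {"tx": 15, "ty": 3.6, "tz": 0, "ax": 0, "ay": 0, "az": 0, "claw": -1}, {"tx": 15, "ty": 3.6, "tz": 0, "ax": 0, "ay": 0, "az": 0, "claw": -1}, {"tx": 15, "ty": 3.6, "tz": 0, "ax": 0, "ay": 0, "az": 0, "claw": -1}, {"tx": 12, "ty": 2.9, "tz": 0, "ax": 0, "ay": 0, "az": 0, "claw": -1}, {"tx": 5, "ty": 1.2, "tz": 0, "ax": 0, "ay": 0, "az": 0, "claw": -1}, {"tx": 0, "ty": 0, "tz": -2, "ax": 0, "ay": 0, "az": 0, "claw": -1}, {"tx": 0, "ty": 0, "tz": -2, "ax": 0, "ay": 0, "az": 0, "claw": -1}, {"tx": 0, "ty": 0, "tz": -2, "ax": 0, "ay": 0, "az": 0, "claw": -1}, {"tx": 0, "ty": 0, "tz": 0, "ax": 0, "ay": 0, "az": 0, "claw": -1}]}}

```text
time_s: 20.2
tcp_pos: [0.5278, 0.1463, 0.143]
eef_rot: [180.0, 0.0, 13.4]
contact_force: [-0.0, 1.0, -2.0]
gripper_width: 0.0186
```

>>> {"api": "step_arm", "payload": {"increments": [{"tx": 1.5, "ty": 0.4, "tz": -1, "ax": 0, "ay": 0, "az": 0, "claw": -1}, {"tx": 0, "ty": 0, "tz": -0.5, "ax": 0, "ay": 0, "az": 0, "claw": -1}, {"tx": 0, "ty": 0, "tz": 0, "ax": 0, "ay": 0, "az": 0, "claw": -1}, {"tx": 0, "ty": 0, "tz": 0, "ax": 0, "ay": 0, "az": 0, "claw": -1}]}}

```text
time_s: 20.6
tcp_pos: [0.5299, 0.1469, 0.1418]
eef_rot: [-180.0, -0.0, 13.4]
contact_force: [-0.4, 0.4, -2.0]
gripper_width: 0.0187
```

>>> {"api": "step_arm", "payload": {"increments": [{"tx": 0, "ty": 0, "tz": -0.5, "ax": 0, "ay": 0, "az": 0, "claw": -1}, {"tx": 0, "ty": 0, "tz": -0.4, "ax": 0, "ay": 0, "az": 0, "claw": -1}, {"tx": 0, "ty": 0, "tz": 0, "ax": 0, "ay": 0, "az": 0, "claw": -1}, {"tx": 0, "ty": 0, "tz": 0, "ax": 0, "ay": 0, "az": 0, "claw": -1}]}}

```text
time_s: 21.0
tcp_pos: [0.5302, 0.147, 0.1411]
eef_rot: [-180.0, -0.0, 13.4]
contact_force: [-0.9, -0.4, 0.6]
gripper_width: 0.0188
```

The flange is on the tines: z is back to 0.1411 and the weight has come off the wrist. Opening gently, then rising.

>>> {"api": "step_arm", "payload": {"increments": [{"tx": 0, "ty": 0, "tz": 0, "ax": 0, "ay": 0, "az": 0, "claw": -0.5}, {"tx": 0, "ty": 0, "tz": 0, "ax": 0, "ay": 0, "az": 0, "claw": -0.4}, {"tx": 0, "ty": 0, "tz": 0, "ax": 0, "ay": 0, "az": 0, "claw": -0.3}, {"tx": 0, "ty": 0, "tz": 0, "ax": 0, "ay": 0, "az": 0, "claw": 0}, {"tx": 0, "ty": 0, "tz": 0, "ax": 0, "ay": 0, "az": 0, "claw": 0.5}, {"tx": 0, "ty": 0, "tz": 0, "ax": 0, "ay": 0, "az": 0, "claw": 0.5}, {"tx": 0, "ty": 0, "tz": 0, "ax": 0, "ay": 0, "az": 0, "claw": 0.5}]}}

```text
time_s: 21.7
tcp_pos: [0.53, 0.1469, 0.1409]
eef_rot: [180.0, -0.0, 13.4]
contact_force: [0.8, -0.2, 0.4]
gripper_width: 0.0571
```

>>> {"api": "step_arm", "payload": {"increments": [{"tx": 0, "ty": 0, "tz": 5, "ax": 0, "ay": 0, "az": 0, "claw": 0.5}, {"tx": 0, "ty": 0, "tz": 15, "ax": 0, "ay": 0, "az": 0, "claw": 0.5}, {"tx": 0, "ty": 0, "tz": 30, "ax": 0, "ay": 0, "az": 0, "claw": 0.5}, {"tx": 0, "ty": 0, "tz": 40, "ax": 0, "ay": 0, "az": 0, "claw": 0.5}, {"tx": 0, "ty": 0, "tz": 20, "ax": 0, "ay": 0, "az": 0, "claw": 0.5}, {"tx": 0, "ty": 0, "tz": 0, "ax": 0, "ay": 0, "az": 0, "claw": 0.5}, {"tx": 0, "ty": 0, "tz": 0, "ax": 0, "ay": 0, "az": 0, "claw": 0.5}, {"tx": 0, "ty": 0, "tz": 0, "ax": 0, "ay": 0, "az": 0, "claw": 0.5}]}}

```text
time_s: 22.5
tcp_pos: [0.5294, 0.1467, 0.25]
eef_rot: [180.0, 0.1, 13.4]
contact_force: [-0.3, -0.3, 0.1]
gripper_width: 0.0657
```

```bash
python3 - <<'E'
from h import *
w=cap('wrist','w6');b=cap('side','s6');s=r.get_state();print(s['tcp_pos'],s['contact_force'],s['time_s'])
for c,f in((w,fish),(b,pts)):
    P=f(c);z=P[...,2];near=(c['depth']>0)&(np.hypot(P[...,0]-.53,P[...,1]-.148)<.025)
    q=P[near&(z>.155)&(z<.172)];print('grip',len(q),mec(q),np.percentile(q[:,2],98))
    q=P[near&(z>.045)&(z<.09)&(c['image'].max(2)<60)]
    if len(q):print('ring',len(q),np.percentile(q[:,2],[2,50,98]))
B=cv2.resize(b['image'][220:310,270:350],(533,600),interpolation=cv2.INTER_CUBIC)
cv2.imwrite('pics/c6.png',B)
E
```

```text
[0.52945453 0.14666895 0.24978483] [-0.70191712 -0.49949819 -0.44916413] 22.6
grip 471 [530.9 147.8] 0.16718541209047244
ring 94 [0.06408446 0.07346736 0.07495636]
grip 87 [530.2 149.5] 0.16559600552510612
ring 72 [0.06202382 0.07014925 0.0737746 ]
```

View pics/c6.png

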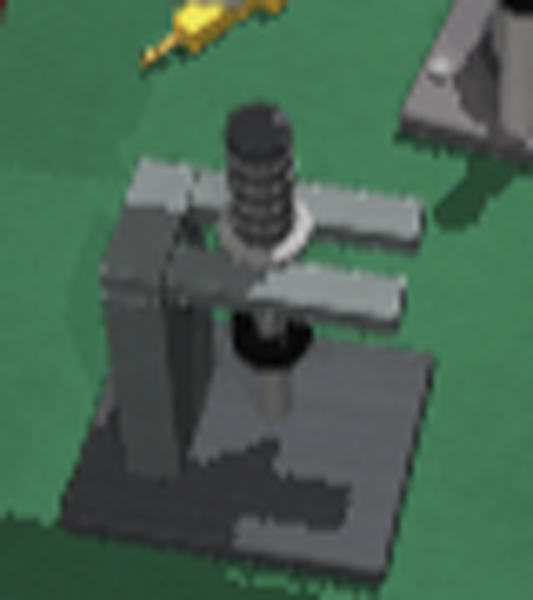

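The gauge hangs upright in the fork, flange on both tines at (265,225). The ring at (272,340) has its top at about z = 0.074, so its underside is about 42 mm above the tip. Handing in.

```bash
python3 -c "
from plant import r
print(r.close_job())"
```

```text
the job is handed in; nothing more can be done
None
```

I took the gauge out of the grey fork and lowered it into the hole of the block next to the post. I drew it straight out, hung it back in the fork and handed the job in at about 22.6 s. The hand-in gives no verdict.

- **Probing:** the tip stopped at a depth of about 41 mm. The highest wrist reading was about 6 N, roughly 8 N on the block including the ring's friction, against the 20 N limit. I could only read the force at the end of each move.
- **Gauge in the fork:** it hangs upright with its flange on both tines. The cameras put its axis 1–2 mm from the seat.
- **Ring:** its underside measured 41–42 mm above the tip, both after drawing out and once hung. That fits the 41 mm depth, whose allowed band is 38.8–43.2 mm.
- **Disagreements:** the side camera read y about 2–4 mm differently from the top and wrist cameras, so I relied on differences within one view. The two cameras also differed by about 1–2 mm on the ring's height.
- **Not checked:** I did not measure the other bench items at the end. No unexpected contact force showed up during the moves.

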